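# Clamp the chopping board down, a quarter turn past touch

### The arm

A 6-joint arm with a two-finger parallel gripper is mounted at the origin on a cart in front of the work surface, level with it; the furniture and walls round the work are solid. World frame = base frame: x ahead of the robot, y to its left, z up, the work surface at z = 0. Lengths are in mm, angles in degrees, forces in N, time in s.
With the tool pointing down it reaches from about 350 to 850 mm from the base axis. Payload 8.1 kg.
Tool frame: the origin (TCP) lies at the very end of the fingers, on their centre line; the grasp point (between the pads) lies 19 mm behind it; x points along the fingers, y is the direction in which the jaws open and shut, and the axes are right-handed (so a half turn about x gives the same grasp; the last joint's range is limited). The gripper opens to 85 mm and grips with 20 to 120 N. Pads are 22 mm wide; open, the fingers measure 114 mm over their backs; the gripper's body (76 mm by 85 mm) begins 54 mm behind the grasp point. The pads swing forward as they close: fully open they stand 13 mm farther back than shut.
Start: joints at [64.034, 7.471, 85.268, -0, 87.261, -4.893], TCP at [215.717, 559.885, 231.292] pointing down, gripper open.
Joint ranges: [-169.43, 169.43], [-51.17, 129.36], [1.28, 143.12], [-76.62, 256.62], [0, 156.53], [-152.29, 152.29]. Speed limits (degrees/s): [136.94, 136.94, 159.86, 180, 180, 180].

### API

Orientations are given as [roll, pitch, yaw] about the fixed x, y, z axes, in that order (R = Rz(yaw) Ry(pitch) Rx(roll)).
In Python, from bench import sensors, snapshot, r gives the robot as it stands. The module is installed in compiled form; this text tells all that it offers.
- The arm moves only by the tool drive_tool, never from a script. Its argument "moves" is one flat list of numbers, 6 for each row, row after row: the shift along the tool's x, y, z in cm, then the turn, a rotation vector about the tool's x, y, z in degrees. In form: [tx, ty, tz, wx, wy, wz, tx, ty, tz, wx, wy, wz, ...]. A call has 1 to 20 rows; each row shifts and turns the commanded pose from where the row before left it, along the tool's axes as they then stand; what a row does not reach is not made up. A row lasts 1/12 s, in which the tool goes at most 41.7 mm and 7.16 degrees, less where a joint would pass 70% of its speed; a pose out of reach is approached as far as the arm can. A call with a gripper value outside its range is refused whole. "hand" is the finger opening in cm, from 0 to 8.54, set as the call begins (left out, the last holds). The fingers move at their own pace and stop on an object; "grip_force" is the grip in N (left out, the last holds). Time passes only in rows, so rows that do not move let the fingers close. It gives the time, the measured TCP pose, the force and the opening at its end, in the units of the state.
- sensors.sense(): the state, without advancing time (a new reading comes with each control period).
- snapshot(name): name is "side" or "top" or "wrist"; returns a dict with "image" (480x640x3 uint8, red, green, blue), "z_map" (480x640 float32, mm along the optical axis (not along the pixel's ray), 0 where there is no reading), "camera_matrix" (3x3 intrinsics, pixels), "eye" and "orientation" of the camera in the world; the wrist camera has in their place "mount" (4x4, takes a point from camera to tool coordinates, whose origin is the TCP and whose axes are the tool frame's). Camera axes: x right, y down, z forward; pixel columns grow to the right and rows downward; lengths in mm; the calibration is good to about 2 mm. A picture is of the moment at which its call begins: read the wrist's pose just before it.
- r.hand_in(): hands the job in, once; it reports no verdict.
The state is a dict: "time": time; "joint_pos": joint angles; "qd": joint speeds; "joint_efforts": joint torques, N m; "tool_pos": TCP position; "tcp_rot": TCP orientation; "ft_force": force on the tool from outside, world axes, zero at the start; "wrist_torque": the same for the moment, N m; "finger_gap": finger opening in mm.
Only numpy, scipy, OpenCV 4.12 (cv2) and the standard library are available. Lean on these libraries where they do the work, as an engineer would, in place of code of your own. Each camera call takes 0.05 s, during which the arm holds its last target.

### The job

Slide the chopping board along the worktop, under the foot of the hold-down clamp, until its edge lies flush against the clamp's wooden fence and it is roughly centred on the fence. Then turn the clamp's T-bar clockwise until the foot just touches the board, and give it a quarter turn more to hold the board fast; never overtighten it, not even for a moment. Leave the mug, the candle and the pepper shaker where they stand.

Things in the scene. Friction and masses are not known exactly. Their poses are not given: they have to be found in the camera images.
- stand: hold-down clamp, fixed. Origin on the worktop at the middle of its wooden fence's front face; z up, x along the fence, +y away from the board. Fence 170 mm long, 22 thick (y 0..22), 30 high. Post 24 mm thick at y=48; from it an arm (24 wide, 36 round boss at its end), z=78..100, reaches over the board to y=-63. The vertical 14 mm screw passes through it at x=0, y=-45: T-bar above, foot below
- board: loose wooden chopping board, 170 (x) by 150 (y) by 20 mm thick, darker strips along its 150 mm edges; 0.3 to 0.65 kg. Origin: centre of its underside. Starts on the clamp's -y side, 80 to 120 mm short of the fence; its long +y edge faces the fence and is to lie against it: pushed home, its origin is at y=-75 mm in the stand's frame
- tbar (a joint): turn of the T-bar about the vertical screw, rad; grows clockwise seen from above and lowers screw, bar and foot together by 20 mm a turn (6.28 rad). At 0 the bar lies along the stand's x axis and the foot's underside is 33 mm above the worktop; starts between 0.2 and 2.2. Needs about 0.07 Nm, up to 0.04 more when clamping; stays where it is left
- tbar_hub (a point): centre of the T-bar on the screw axis, 150 mm above the worktop at tbar=0, sinking with the screw. Horizontal steel bar 10 mm thick, ending in two 16 mm black balls with centres 42 mm from the axis; hub 22 mm across, 12 mm above and below the bar's middle. Its top is free all round: push an arm of the bar round with a fingertip, or grip the bar from above
- foot_pad (a point): centre of the underside of the clamp's round foot (30 mm across, rubber), on the screw axis; it does not turn.
- foot (a joint): how far the sprung foot is pushed up into the screw's collar, m: 0 while it hangs free; after touch it grows with the screw's further travel (0.005 at a quarter turn). The visible 15 mm coil between foot and collar shortens by this much. Spring: 2 N at touch, then 1.8 N per mm; travel ends at 0.010
- coffee_mug: white mug with a handle, 92x127x95 mm high, bystander; origin at the centre of its underside
- candle: thick green candle, 52 mm across, 144 mm high, bystander; origin at the centre of its underside
- pepper_shaker: pepper shaker, 44 mm across, 90 mm high, bystander; origin at the centre of its underside

How it is judged (in metres and radians):
On the way, in this order (a step that is already met when the one before it is completed fails the run):
1. the board lies flush against the fence under the foot, which does not press on it yet (y of board in the frame of stand between -0.079 and -0.07 m and x of board in the frame of stand between -0.05 and 0.05 m and angle between the x axis of board and the x axis of stand, either way round below 0.05 rad and height (world z) of board between -0.004 and 0.004 m and value of joint foot below 0.0007 m), for 0.2 s.
2. the foot touches the board (value of joint foot above 0.001 m and contact force between foot and board above 0.5 N), for 0.1 s.
At the end, for the whole second after the job is handed in: The board lies flat, its long edge against the fence (gap at most 4 mm at mid-edge, square within 0.05 rad, centred within 50 mm); the foot presses on it, a quarter turn past touch within about 30 degrees (foot pushed in 3.2 to 6.8 mm); all is released and at rest (y of board in the frame of stand between -0.079 and -0.07 m and x of board in the frame of stand between -0.05 and 0.05 m and angle between the x axis of board and the x axis of stand, either way round below 0.05 rad and height (world z) of board between -0.004 and 0.004 m and value of joint foot between 0.0032 and 0.0068 m and contact force between foot and board above 2 N and linear speed of board below 0.01 m/s and velocity of joint tbar between -0.05 and 0.05 rad/s).
It fails at once if the clamp is overtightened: more than 0.45 turn past touch (value of joint foot above 0.009 m).
It fails at once if the mug, the candle or the pepper shaker is moved by more than 20 mm (distance of any of coffee_mug, candle, pepper_shaker from where it was at the start of the episode above 0.02 m).
It also fails if it takes over 54 s, if anything falls off the work surface, if the arm or the gripper's body presses on something with over 40 N, if the wrist force passes 120 N, or if a joint passes its speed limit or range.

## Working session

There is one attempt and no reset: what is moved stays moved. The work goes in short steps, Python scripts to look and compute and a tool call to move; the robot and the scene stay as the last step left them, time stands still between calls to the robot, and variables do not carry over. Pictures are saved under pics/ and viewed, and the job is handed in when it is done.

Besides the shell and the picture viewer there is one more tool, called after "Emit:" as name(argument=value, ...) on one line, values as JSON. drive_tool: Moves the arm, as the interface text tells. Its arguments: {"type":"object","properties":{"moves":{"type":"array","items":{"type":"number"}},"hand":{"type":"number"},"grip_force":{"type":"number"}},"required":["moves"]}

```bash
mkdir -p pics; ls; cat > h.py <<'E'
import numpy as np, cv2
from bench import sensors, snapshot, r
from scipy.spatial.transform import Rotation as R
def shot(cam,fn):
    s=sensors.sense(); d=snapshot(cam)
    cv2.imwrite('pics/'+fn+'.png',d['image'][:,:,::-1]); 
    np.savez('/tmp/'+fn+'.npz',**{k:np.array(v) for k,v in d.items()},tp=s['tool_pos'],tr=s['tcp_rot'])
    return d
E
python3 - <<'E'
from h import *
s=sensors.sense(); print(s)
for c in ['side','top','wrist']:
    d=shot(c,c+'0'); print(c,{k:v for k,v in d.items() if k not in('image','z_map')})
E
```

```text
pics
{'time': 0.0, 'joint_pos': array([ 6.40343988e+01,  7.51564672e+00,  8.53284050e+01,  4.99775866e-04,
        8.72610420e+01, -4.89376666e+00]), 'qd': array([ 0.02916196, -0.08381465,  0.05129341, -0.07609074,  0.10004407,
       -0.00655254]), 'joint_efforts': array([ 7.88219004e-04, -5.69412410e+01, -5.00556958e+01, -3.47015430e-05,
        1.50467036e-02,  6.47454067e-05]), 'tool_pos': array([215.46898923, 559.39812581, 230.2471889 ]), 'tcp_rot': array([ -95.16590067,   89.89490508, -116.23775958]), 'ft_force': array([-0.45241069, -0.70177494,  0.21410773]), 'wrist_torque': array([-0.04588427,  0.02745499,  0.01393395]), 'finger_gap': 85.32744769486553}
side {'camera_matrix': array([[438.05297968,   0.        , 320.73609624],
       [  0.        , 438.05297968, 241.76226651],
       [  0.        ,   0.        ,   1.        ]]), 'eye': array([  271.17721476, -1043.52282633,   844.30913353]), 'orientation': array([-124.4654212 ,   -0.59445832,  -12.11885121])}
top {'camera_matrix': array([[513.9929815 ,   0.        , 312.27341681],
       [  0.        , 513.9929815 , 241.94146484],
       [  0.        ,   0.        ,   1.        ]]), 'eye': array([ 254.85047759,   36.92009546, 1446.02520897]), 'orientation': array([-169.57100334,    0.61395389,  -91.67601281])}
wrist {'camera_matrix': array([[386.16243753,   0.        , 316.75562944],
       [  0.        , 386.16243753, 242.42990364],
       [  0.        ,   0.        ,   1.        ]]), 'mount': array([[-5.78103742e-04, -2.60990920e-01,  9.65341082e-01,
        -1.42388354e+02],
       [ 9.99999711e-01, -6.26936573e-04,  4.29359974e-04,
        -1.78636194e+00],
       [ 4.93148575e-04,  9.65341052e-01,  2.60991208e-01,
        -6.60431933e+01],
       [ 0.00000000e+00,  0.00000000e+00,  0.00000000e+00,
         1.00000000e+00]])}
```

View pics/top0.png

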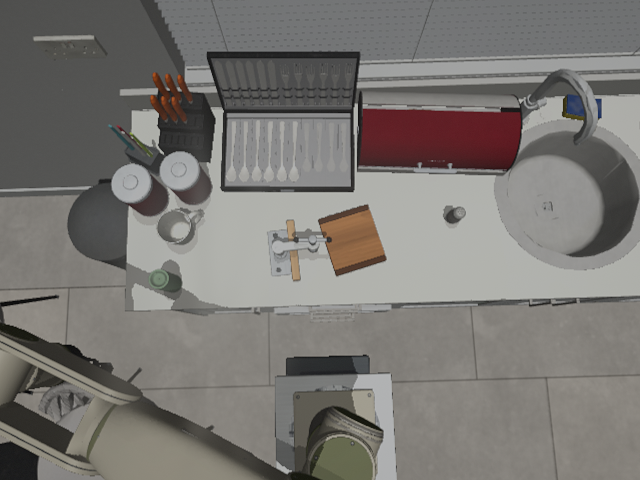

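View pics/side0.png

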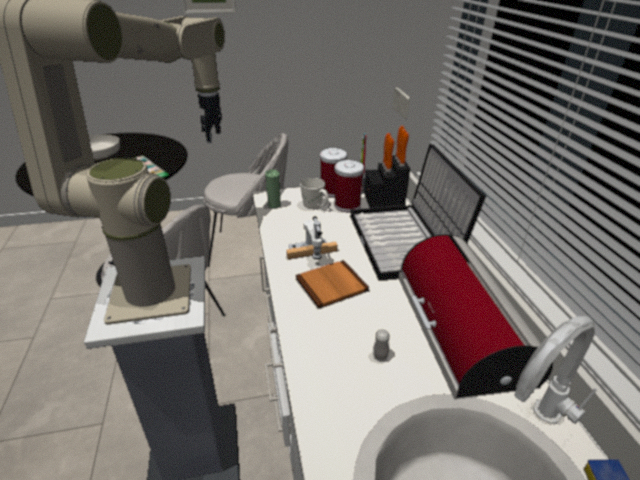

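```bash
cat >> h.py <<'E'
def crop(fn,x0,y0,w,h,k,out):
    im=cv2.imread('pics/'+fn+'.png')[y0:y0+h,x0:x0+w]
    cv2.imwrite('pics/'+out+'.png',cv2.resize(im,None,fx=k,fy=k,interpolation=cv2.INTER_CUBIC))
def campose(z):
    if 'eye' in z: 
        T=np.eye(4);T[:3,:3]=R.from_euler('xyz',z['orientation'],degrees=True).as_matrix();T[:3,3]=z['eye'];return T
    T=np.eye(4);T[:3,:3]=R.from_euler('xyz',z['tr'],degrees=True).as_matrix();T[:3,3]=z['tp'];return T@z['mount']
def atz(fn,u,v,h):
    "pixel ray at world height h"
    z=np.load('/tmp/'+fn+'.npz');T=campose(z);K=z['camera_matrix']
    d=T[:3,:3]@np.array([(u-K[0,2])/K[0,0],(v-K[1,2])/K[1,1],1]);o=T[:3,3]
    return o+d*(h-o[2])/d[2]
def dep(fn,u,v):
    z=np.load('/tmp/'+fn+'.npz');T=campose(z);K=z['camera_matrix'];q=z['z_map'][int(v),int(u)]
    return T[:3,:3]@np.array([(u-K[0,2])/K[0,0]*q,(v-K[1,2])/K[1,1]*q,q])+T[:3,3]
E
python3 - <<'E'
from h import *
crop('top0',250,190,150,110,5,'top0c')
for p in [(430,230),(200,300),(350,240),(455,213),(165,278),(180,225)]: print(p,dep('top0',*p).round(1))
E
```

```text
(430, 230) [ 545.9 -294.    -1.5]
(200, 300) [365.1 363.8   4.2]
(350, 240) [520.4 -62.2  17.2]
(455, 213) [ 574.3 -346.2   81.2]
(165, 278) [414.4 425.4 132.9]
(180, 225) [581.1 422.6   8.3]
```

View pics/top0c.png

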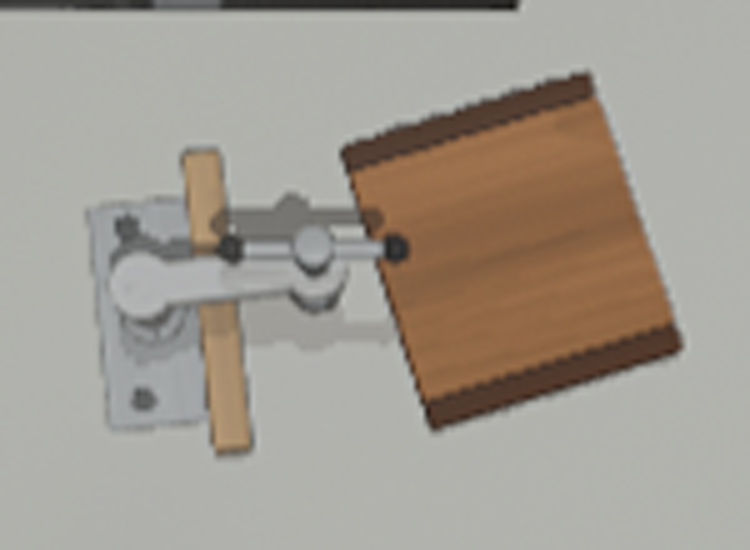

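View pics/wrist0.png

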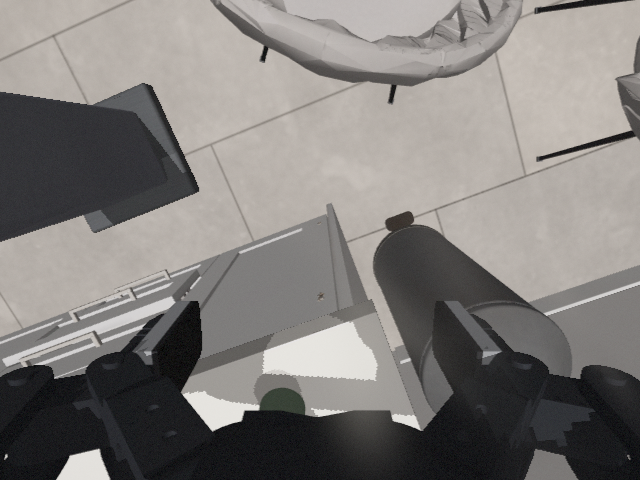

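```bash
python3 - <<'E'
from h import *
f=lambda x,y,h:atz('top0',250+x/5,190+y/5,h)[:2]
a=f(219,150,30);b=f(252,452,30);print('fence front',a,b,np.linalg.norm(a-b))
a2=f(182,152,30);b2=f(216,455,30);print('back',a2,b2)
o=(a+b)/2;xd=(a-b)/np.linalg.norm(a-b)  # candidates
print('o',o,'dir ang',np.degrees(np.arctan2(xd[1],xd[0])))
c=np.array([f(343,150,20),f(592,75,20),f(682,346,20),f(433,430,20)]);print('board',c.round(1),c.mean(0))
for i in range(4):
    e=c[(i+1)%4]-c[i];print(np.linalg.norm(e),np.degrees(np.arctan2(e[1],e[0])))
for h in(140,145,150): 
    p,q=f(231,248,h),f(397,248,h);print(h,p,q,np.linalg.norm(p-q),np.degrees(np.arctan2(*(p-q)[::-1])),f(313,240,h+12))
E
```

```text
fence front [580.44889817  94.7804714 ] [408.8130429   80.42989176] 172.23474083789716
back [579.95401883 115.70879201] [407.75545756 100.3681886 ]
o [494.63097053  87.60518158] dir ang 4.779418905040598
board [[ 580.5   24.7]
 [ 619.9 -118.8]
 [ 462.1 -161.5]
 [ 419.1  -20.4]] [520.40102921 -69.00297213]
148.80805982402183 -74.65914424960633
163.45648184938494 -164.87541245832784
147.46921728054596 106.93790744455912
167.56712559841776 15.607268284623581
140 [503.00872883  85.25939295] [500.32403708  -0.55495349] 85.85633129731023 88.20809271918529 [503.5865562   42.67697579]
145 [502.05867729  85.0743303 ] [ 4.99384264e+02 -4.11483635e-01] 85.52763805805337 88.20809271918527 [502.62546179  42.65473171]
150 [501.10862576  84.88926764] [ 4.98444490e+02 -2.68013782e-01] 85.19894481879652 88.20809271918527 [501.66436738  42.63248763]
```

```bash
python3 - <<'E'
from h import *
s=sensors.sense();M=R.from_euler('xyz',s['tcp_rot'],degrees=True).as_matrix();print(M.round(3))
print('z axis ang',np.degrees(np.arctan2(M[1,2],M[0,2])))
for p in [(278,247),(285,228),(290,195),(290,185),(312,238),(240,190),(350,190),(375,170),(360,180)]: print(p,dep('top0',*p).round(1))
E
```

```text
[[-0.001  0.36   0.933]
 [-0.001  0.933 -0.36 ]
 [-1.    -0.001 -0.   ]]
z axis ang -21.07257995911442
(278, 247) [491.9 135.5 101.3]
(285, 228) [564.1 121.7   2.1]
(290, 195) [6.622e+02 1.054e+02 3.000e-01]
(290, 185) [687.7 104.   15.9]
(312, 238) [502.8  44.2 156.3]
(240, 190) [678.  249.   13.8]
(350, 190) [667.7 -68.7  13.8]
(375, 170) [ 724.5 -143.4   17. ]
(360, 180) [ 702.1 -100.5   -3.5]
```

Emit:
drive_tool(moves=[0,0,0,6.4,0,0,0,0,0,6.4,0,0,0,0,0,6.4,0,0,0,0,0,6.4,0,0,0,0,0,6.4,0,0,0,0,0,6.4,0,0,0,0,0,6.4,0,0,0,0,0,6.4,0,0,0,0,0,6.4,0,0,0,0,0,6.4,0,0], hand=5)

```text
time: 0.98
tool_pos: [215.6, 559.6, 230.8]
tcp_rot: [-31.8, 89.9, -117.2]
ft_force: [-0.1, 0.1, 1.0]
finger_gap: 50.3
```

```bash
cat >> h.py <<'E'
def st():
    s=sensors.sense();M=R.from_euler('xyz',s['tcp_rot'],degrees=True).as_matrix()
    print('t',round(s['time'],2),'tcp',s['tool_pos'].round(1),'zang',np.degrees(np.arctan2(M[1,2],M[0,2])).round(2),'x',M[:,0].round(3),'F',s['ft_force'].round(1),'T',s['wrist_torque'].round(2),'gap',round(s['finger_gap'],1),'q',s['joint_pos'].round(1))
    return s,M
def to(p): 
    s,M=st(); d=M.T@(np.array(p)-s['tool_pos']);print('tool shift cm',(d/10).round(2));return d
E
python3 - <<'E'
from h import *
to([480,-200,230])
E
```

```text
t 0.98 tcp [215.6 559.6 230.8] zang -85.39 x [-0.    -0.001 -1.   ] F [-0.1  0.1  1. ] T [-0.02 -0.05 -0.03] gap 50.3 q [64.   7.5 85.3  0.  87.3 59.4]
tool shift cm [ 0.13 20.25 77.84]
```

Emit:
drive_tool(moves=[0,1.0,3.9,0,0,0,0,1.0,3.9,0,0,0,0,1.0,3.9,0,0,0,0,1.0,3.9,0,0,0,0,1.0,3.9,0,0,0,0,1.0,3.9,0,0,0,0,1.0,3.9,0,0,0,0,1.0,3.9,0,0,0,0,1.0,3.9,0,0,0,0,1.0,3.9,0,0,0,0,1.0,3.9,0,0,0,0,1.0,3.9,0,0,0,0,1.0,3.9,0,0,0,0,1.0,3.9,0,0,0,0,1.0,3.9,0,0,0,0,1.0,3.9,0,0,0,0,1.0,3.9,0,0,0,0,1.0,3.9,0,0,0,0,1.0,3.9,0,0,0,0,1.0,3.9,0,0,0])

```text
time: 2.65
tool_pos: [482.0, -202.2, 231.0]
tcp_rot: [-148.9, 90.0, 126.0]
ft_force: [0.4, 1.1, 0.7]
finger_gap: 50.0
```

```bash
python3 - <<'E'
from h import *
st();shot('wrist','wr1')
E
```

```text
t 2.65 tcp [ 482.  -202.2  231. ] zang -85.1 x [-0.  0. -1.] F [0.4 1.1 0.7] T [ 0.05  0.   -0.01] gap 50.0 q [-28.4  -4.5  97.5   0.   87.  -33.3]
```

View pics/wr1.png

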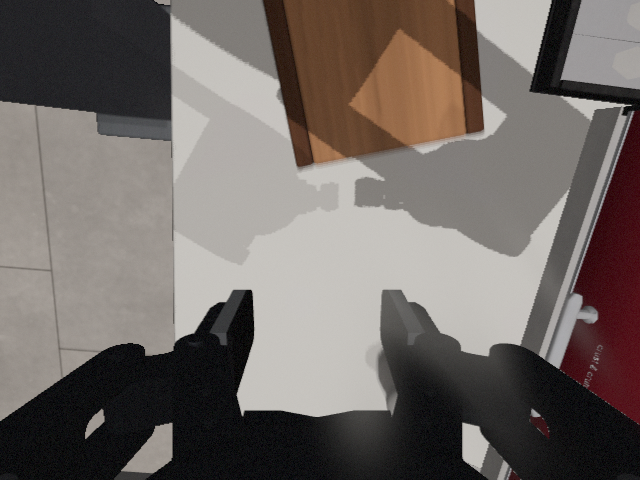

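```bash
python3 - <<'E'
from h import *
a=atz('wr1',298,167,20);b=atz('wr1',484,131,20);print(a,b,np.linalg.norm(a-b),np.degrees(np.arctan2(*(b-a)[1::-1])))
# fingertips depth
z=np.load('/tmp/wr1.npz');print(z['z_map'][288:300:3,225:252:3]);
Mi=z['mount']
K=z['camera_matrix']
for u,v in[(246,294),(384,294),(232,300)]:
    q=z['z_map'][v,u];print(u,v,(Mi@np.array([(u-K[0,2])/K[0,0]*q,(v-K[1,2])/K[1,1]*q,q,1])).round(1))
E
```

```text
[ 461.10223298 -164.40210909   20.        ] [ 621.89003218 -119.43668328   20.        ] 166.95689829689232 15.624018559690224
[[399.53943 400.33472 399.12643 400.1049  399.55063 399.8792  400.09628
  400.8419  399.30893]
 [399.59918 400.46738 400.48605 143.31795 143.24226 143.17413 143.57785
  143.7334  142.84882]
 [401.11823 401.85583 140.3369  140.06332 139.73051 140.50586 141.22557
  140.766   142.6649 ]
 [402.94604 401.17612 137.53767 138.69026 137.27933 138.00874 138.84616
  138.24365 143.55904]]
246 294 [-11.3 -26.8  -9.5   1. ]
384 294 [-8.8 24.  -8.4  1. ]
232 300 [-17.8 -30.5 -10.    1. ]
```

Emit:
drive_tool(moves=[0,0.72,-0.24,0,6.25,0,0,0.72,-0.24,0,6.25,0,0,0.72,-0.24,0,6.25,0,0,0.72,-0.24,0,6.25,0,0,0,0,0,0,0])

```text
time: 3.12
tool_pos: [509.1, -189.4, 228.6]
tcp_rot: [-179.3, 64.4, 95.4]
ft_force: [-0.2, -0.9, -1.6]
finger_gap: 49.8
```

```bash
python3 - <<'E'
from h import *
to([510,-192,30]);to([510,-192,3])
E
```

```text
t 3.12 tcp [ 509.1 -189.4  228.6] zang -85.41 x [-0.041  0.43  -0.902] F [-0.2 -0.9 -1.6] T [-0.24 -0.02 -0.  ] gap 49.8 q [-38.1  12.9  83.3  18.6 101.5 -41.9]
tool shift cm [17.8   0.18  8.82]
t 3.12 tcp [ 509.1 -189.4  228.6] zang -85.41 x [-0.041  0.43  -0.902] F [-0.2 -0.9 -1.6] T [-0.24 -0.02 -0.  ] gap 49.8 q [-38.1  12.9  83.3  18.6 101.5 -41.9]
tool shift cm [20.23  0.19  9.98]
```

Emit:
drive_tool(moves=[2.2,0,1.1,0,0,0,2.2,0,1.1,0,0,0,2.2,0,1.1,0,0,0,2.2,0,1.1,0,0,0,2.2,0,1.1,0,0,0,2.2,0,1.1,0,0,0,2.2,0,1.1,0,0,0,2.2,0,1.1,0,0,0,0,0,0,0,0,0])

```text
time: 3.87
tool_pos: [507.1, -191.3, 31.5]
tcp_rot: [-179.1, 64.9, 95.8]
ft_force: [-0.3, 0.9, -0.8]
finger_gap: 50.3
```

```bash
python3 - <<'E'
from h import *
to([510,-192,3]);shot('side','s2');crop('s2',240,200,200,160,4,'s2c')
E
```

```text
t 3.87 tcp [ 507.1 -191.3   31.5] zang -85.17 x [-0.043  0.423 -0.905] F [-0.3  0.9 -0.8] T [-0.23  0.03  0.05] gap 50.3 q [-38.1  24.1  91.3  18.   83.  -48.2]
tool shift cm [2.54 0.3  1.3 ]
```

View pics/s2c.png

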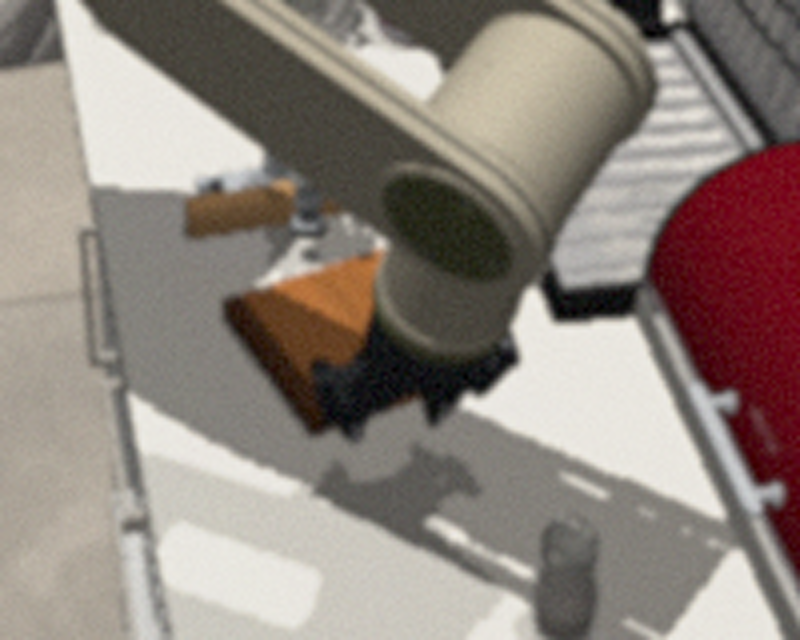

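Emit:
drive_tool(moves=[0.9,0.1,0.45,0,0,0,0.9,0.1,0.45,0,0,0,0.7,0.1,0.4,0,0,0,0,0,0,0,0,0])

```text
time: 4.25
tool_pos: [513.0, -194.3, 6.9]
tcp_rot: [-179.9, 65.0, 95.1]
ft_force: [-0.2, -0.0, -0.2]
finger_gap: 49.7
```

```bash
python3 - <<'E'
from h import *
to([498,-68,3])
E
```

```text
t 4.25 tcp [ 513.  -194.3    6.9] zang -85.09 x [-0.037  0.421 -0.906] F [-0.2 -0.  -0.2] T [-0.2  -0.05  0.03] gap 49.7 q [-38.1  26.8  90.7  18.2  80.7 -48.9]
tool shift cm [  5.73  -0.41 -11.35]
```

Emit:
drive_tool(moves=[0.36,0.5,0.17,0,0,0,0.42,0,-0.91,0,0,0,0.42,0,-0.91,0,0,0,0.42,0,-0.91,0,0,0,0.42,0,-0.91,0,0,0,0.42,0,-0.91,0,0,0,0.42,0,-0.91,0,0,0,0,0,0,0,0,0])

```text
time: 4.92
tool_pos: [512.7, -131.7, 4.3]
tcp_rot: [-179.9, 64.9, 95.1]
ft_force: [-0.9, -0.1, -0.0]
finger_gap: 49.8
```

```bash
python3 - <<'E'
from h import *
to([498,-68,3]);shot('wrist','w3')
E
```

```text
t 4.92 tcp [ 512.7 -131.7    4.3] zang -85.0 x [-0.038  0.422 -0.906] F [-0.9 -0.1 -0. ] T [-0.23  0.02  0.01] gap 49.8 q [-33.4  22.9  96.3  19.8  77.8 -45.5]
tool shift cm [ 2.86 -0.91 -5.81]
```

View pics/w3.png

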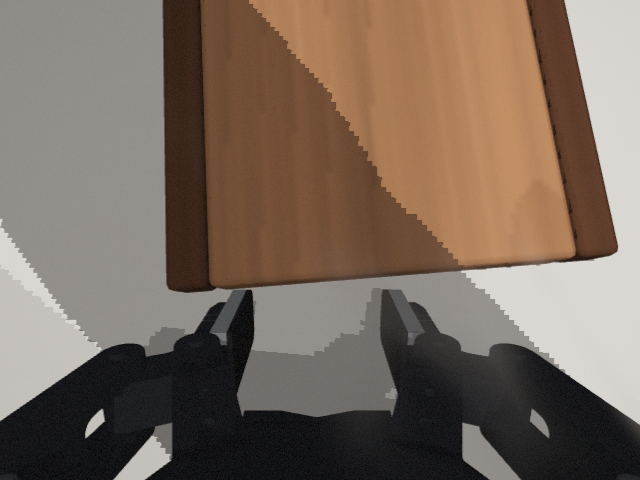

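```bash
cat >> h.py <<'E'
O=np.array([494.6,87.6]);YAW=4.8
def stand(p):
    c,s=np.cos(np.radians(YAW)),np.sin(np.radians(YAW));d=np.array(p)[:2]-O
    return np.array([c*d[0]+s*d[1],-s*d[0]+c*d[1]])
E
python3 - <<'E'
from h import *
a=stand(atz('w3',168,291,20));b=stand(atz('w3',618,253,20));print(a,b,np.degrees(np.arctan2(*(b-a)[::-1])),np.linalg.norm(a-b))
shot('top','t3');crop('t3',240,170,180,130,4,'t3c')
E
```

```text
[ -55.213993 -215.579471] [ 109.95285594 -201.09744482] 5.010947090842166 165.8005339890134
```

View pics/t3c.png

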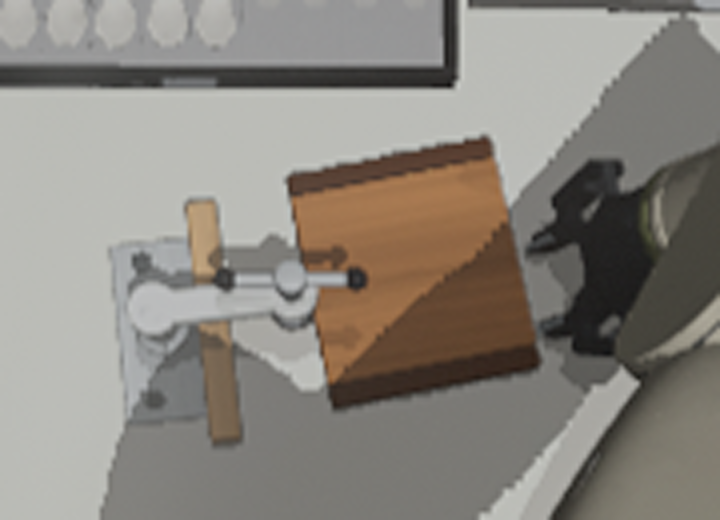

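Emit:
drive_tool(moves=[-0.13,1.2,0.27,0,0,0,0,1.2,0,0,0,0,0.42,-0.1,-0.91,0,0,0,0.42,-0.2,-0.91,0,0,0,0.42,-0.3,-0.91,0,0,0,0.42,-0.3,-0.91,0,0,0,0,0,0,0,0,0])

```text
time: 5.6
tool_pos: [523.2, -93.4, 4.1]
tcp_rot: [-179.8, 64.9, 95.2]
ft_force: [0.1, 0.1, -0.1]
finger_gap: 49.9
```

```bash
python3 - <<'E'
from h import *
s,M=st();print(stand(s['tool_pos']));shot('wrist','w4')
E
```

```text
t 5.6 tcp [523.2 -93.4   4.1] zang -85.05 x [-0.039  0.423 -0.905] F [ 0.1  0.1 -0.1] T [-0.23 -0.03 -0.04] gap 49.9 q [-29.7  21.9  97.5  21.   76.5 -42.5]
[  13.33439572 -182.76000911]
```

View pics/w4.png

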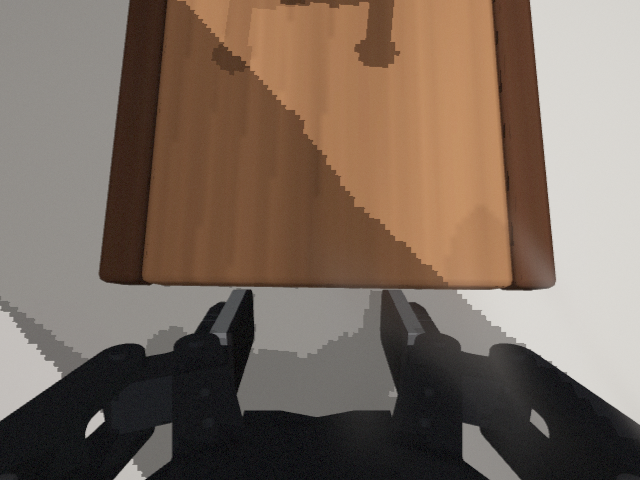

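Emit:
drive_tool(moves=[0.38,-0.4,-0.82,0,0,0,0.38,-0.5,-0.82,0,0,0,0.13,-0.2,-0.27,0,0,0,0.08,0,-0.18,0,0,0,0,0,0,0,0,0])

```text
time: 6.07
tool_pos: [511.7, -73.6, 4.5]
tcp_rot: [-180.0, 65.0, 95.0]
ft_force: [0.5, -0.1, 0.0]
finger_gap: 50.1
```

```bash
python3 - <<'E'
from h import *
s,M=st();print(stand(s['tool_pos']));shot('wrist','w5');shot('top','t5');crop('t5',240,170,180,130,4,'t5c')
E
```

```text
t 6.07 tcp [511.7 -73.6   4.5] zang -85.07 x [-0.037  0.421 -0.906] F [ 0.5 -0.1  0. ] T [-0.23 -0.   -0.03] gap 50.1 q [-28.5  19.4 100.8  21.4  75.3 -41.8]
[   3.57170672 -162.05158494]
```

View pics/w5.png

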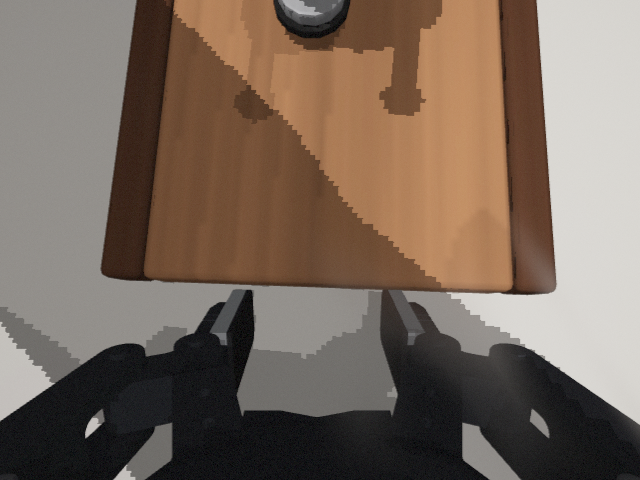

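View pics/t5c.png

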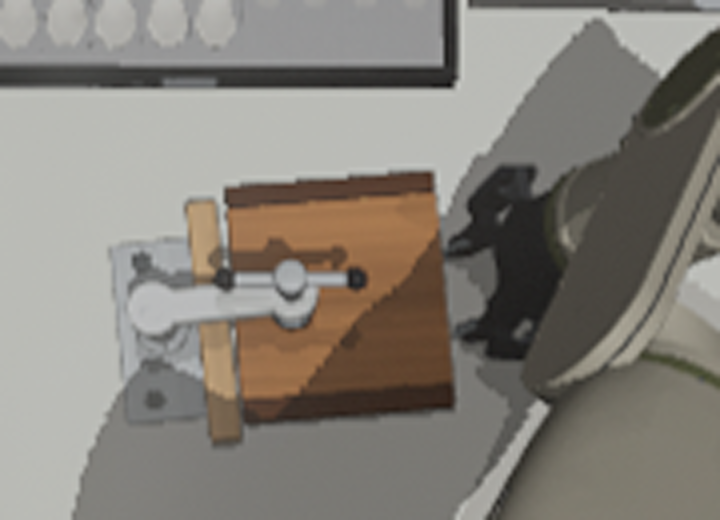

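Emit:
drive_tool(moves=[0.08,0,-0.18,0,0,0,0.08,0,-0.18,0,0,0,0.08,0,-0.18,0,0,0])

```text
time: 6.42
tool_pos: [512.6, -69.0, 4.7]
tcp_rot: [179.8, 65.1, 94.6]
ft_force: [5.2, -5.3, -2.4]
finger_gap: 49.9
```

```bash
python3 - <<'E'
from h import *
s,M=st();print(stand(s['tool_pos']))
E
```

```text
t 6.42 tcp [512.6 -69.    4.7] zang -85.09 x [-0.034  0.42  -0.907] F [ 5.2 -5.3 -2.4] T [-1.11 -0.61 -0.44] gap 49.9 q [-28.1  19.  101.2  21.5  75.  -41.4]
[   4.80909329 -157.52445948]
```

Emit:
drive_tool(moves=[0.08,0,-0.18,0,0,0,0.04,0,-0.09,0,0,0])

```text
time: 6.58
tool_pos: [513.3, -67.7, 5.1]
tcp_rot: [179.5, 65.3, 94.4]
ft_force: [4.4, -14.3, -2.2]
finger_gap: 50.1
```

```bash
python3 - <<'E'
from h import *
s,M=st();print(stand(s['tool_pos']));shot('top','t6');crop('t6',275,200,90,80,8,'t6c')
E
```

```text
t 6.58 tcp [513.3 -67.7   5.1] zang -85.06 x [-0.032  0.416 -0.909] F [  4.4 -14.3  -2.2] T [-2.57 -0.54 -0.27] gap 50.1 q [-27.9  18.8 101.3  21.5  74.7 -41.2]
[   5.6072764  -156.32599392]
```

View pics/t6c.png

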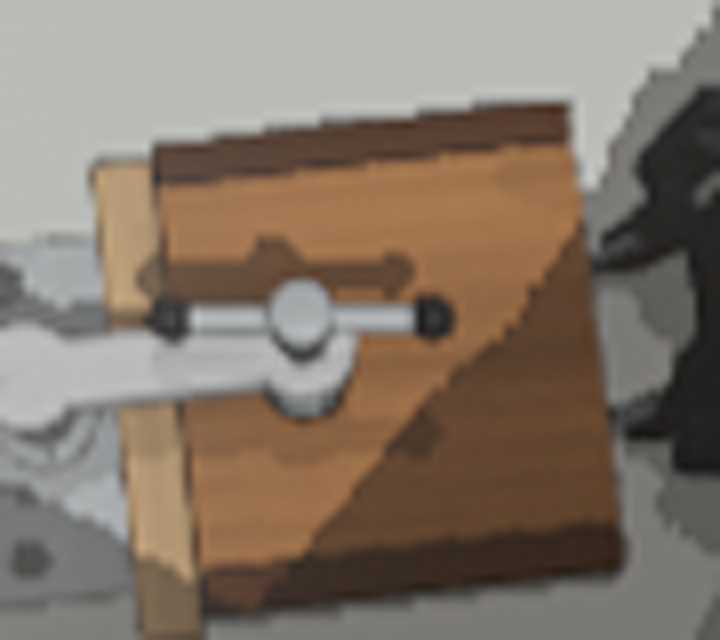

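```bash
python3 - <<'E'
from h import *
f=lambda x,y,h=20:stand(atz('t6',275+x/8,200+y/8,h))
c=np.array([f(155,143),f(570,103),f(625,572),f(203,612)]);print(c.round(1),c.mean(0).round(1))
for i,j in((3,0),(2,1)): e=c[j]-c[i];print(np.degrees(np.arctan2(e[1],e[0])),np.linalg.norm(e))
print('fence',f(158,143,30),f(190,612,30))
E
```

```text
[[  94.5   -2.1]
 [  91.9 -150.5]
 [ -77.  -148.6]
 [ -74.1   -0.9]] [  8.8 -75.5]
-0.41906463304164443 168.5849164180093
-0.6479234042892542 168.9321268946282
fence [91.96065548 -3.3516905 ] [-74.80235245   3.39606751]
```

Emit:
drive_tool(moves=[-0.42,0,0.91,0,0,0,-0.84,0,1.82,0,0,0,-0.84,0,1.82,0,0,0,-2.7,0,-1.27,0,0,0,-2.7,0,-1.27,0,0,0,-2.7,0,-1.27,0,0,0,-2.7,0,-1.27,0,0,0,-2.7,0,-1.27,0,0,0,-2.7,0,-1.27,0,0,0,-2.7,0,-1.27,0,0,0,-2.7,0,-1.27,0,0,0,0,0,0,0,-6.25,0,0,0,0,0,-6.25,0,0,0,0,0,-6.25,0,0,0,0,0,-6.25,0,0,0,0,6.6,0,0], hand=1.8)

```text
time: 7.97
tool_pos: [515.8, -112.0, 244.3]
tcp_rot: [22.2, 89.6, -69.1]
ft_force: [0.3, 1.0, -0.2]
finger_gap: 18.2
```

```bash
python3 - <<'E'
from h import *
s,M=to([499,-20,240]);print(stand(s['tool_pos']));shot('top','t7');crop('t7',275,200,90,80,8,'t7c')
E
python3 - <<'E'
from h import *
shot('wrist','w7')
E
```

```text
t 7.97 tcp [ 515.8 -112.   244.3] zang -91.35 x [ 0.002 -0.006 -1.   ] F [ 0.3  1.  -0.2] T [ 0.02  0.02 -0.  ] gap 18.2 q [-17.6  -4.3  95.9  -0.3  88.2 -16.3]
tool shift cm [ 0.37 -1.9  -9.16]Traceback (most recent call last):
  File "<stdin>", line 2, in <module>
ValueError: too many values to unpack (expected 2)
```

View pics/w7.png

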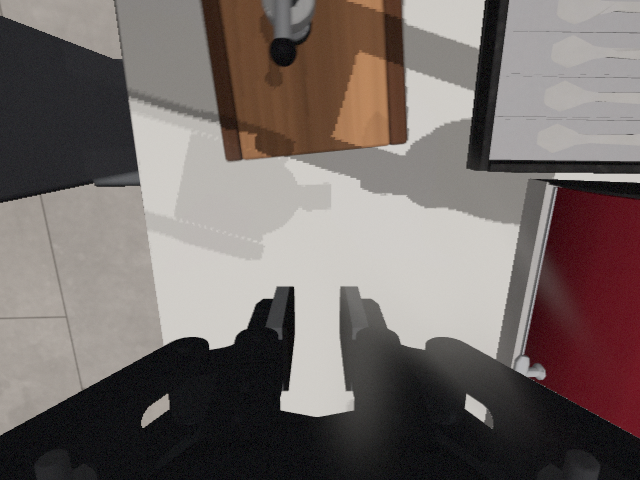

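Emit:
drive_tool(moves=[0.1,-0.5,-2.0,0,0,0,0.1,-0.5,-2.0,0,0,0,0.1,-0.5,-2.0,0,0,0,0,-0.4,-2.0,0,0,0,0,0,0,0,0,0])

```text
time: 8.43
tool_pos: [498.0, -31.1, 239.7]
tcp_rot: [-141.8, 89.8, 126.8]
ft_force: [0.3, -0.1, 0.0]
finger_gap: 18.0
```

```bash
python3 - <<'E'
from h import *
st();shot('wrist','w8')
st()
E
```

```text
t 8.43 tcp [498.  -31.1 239.7] zang -91.47 x [-0.002  0.003 -1.   ] F [ 0.3 -0.1  0. ] T [ 0.03 -0.    0.04] gap 18.0 q [-9.600e+00 -8.400e+00  1.002e+02  1.000e-01  8.840e+01 -8.100e+00]
t 8.48 tcp [498.4 -32.6 239.8] zang -91.47 x [-0.001  0.001 -1.   ] F [ 0.5 -0.6 -0.7] T [-0.03  0.    0.05] gap 17.9 q [-9.700e+00 -8.400e+00  1.002e+02  1.000e-01  8.830e+01 -8.200e+00]
```

View pics/w8.png

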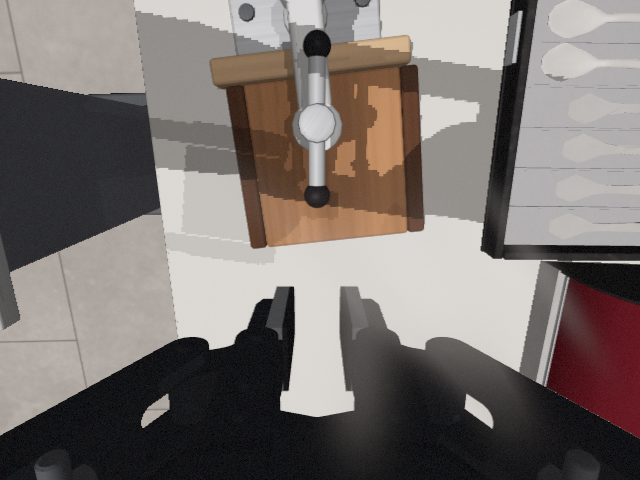

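```bash
python3 - <<'E'
from h import *
for h in (143,145,147):
    a=atz('w8',317,44,h);b=atz('w8',317,195,h);print(h,a[:2],b[:2],np.linalg.norm(a-b),(a+b)[:2]/2,np.degrees(np.arctan2(*(a-b)[1::-1])))
print(atz('w8',317.5,123,157), dep('w8',317,123),dep('w8',317,190))
a=stand(atz('w8',258,247,20));b=stand(atz('w8',424,230,20));print(a,b)
a=stand(atz('w8',212,87,30));b=stand(atz('w8',411,64,30));print(a,b)
E
```

```text
143 [500.22014426  84.70273832] [498.00754836  -0.6079585 ] 85.3393846489294 [499.11384631  42.04738991] 88.51432472041559
145 [500.20971758  84.26746854] [ 4.98015617e+02 -3.30099435e-01] 84.62601600071869 [499.11266739  41.96868455] 88.51432472041562
147 [500.1992909   83.83219877] [ 4.98023686e+02 -5.22403674e-02] 83.91264735250799 [499.11148847  41.8899792 ] 88.5143247204156
[499.38607783  41.55551512 157.        ] [499.10739958  41.56843793 156.8578484 ] [498.12411683   3.72390491 152.78333995]
[ -68.58925702 -149.32777676] [  92.73826658 -149.99190477]
[-84.65626515  -2.2419249 ] [84.84327118 -2.78668718]
```

Emit:
drive_tool(moves=[0,0,-1.7,0,0,0,0,0,-1.7,0,0,0,0,0,-1.6,0,0,0,1.5,0,0,0,0,0,1.5,0,0,0,0,0,1.5,0,0,0,0,0,1.0,0,0,0,0,0,0,0,0,0,0,0])

```text
time: 9.15
tool_pos: [498.8, 15.6, 182.2]
tcp_rot: [-94.2, 89.7, 174.1]
ft_force: [-0.1, -0.3, -0.1]
finger_gap: 17.7
```

```bash
python3 - <<'E'
from h import *
to([498.5,17.9,135]);shot('wrist','w9')
E
```

```text
t 9.15 tcp [498.8  15.6 182.2] zang -91.68 x [-0.005  0.001 -1.   ] F [-0.1 -0.3 -0.1] T [-0.03  0.01 -0.  ] gap 17.7 q [ -4.1  -6.4 104.4   0.   82.3  -2.4]
tool shift cm [ 4.72 -0.01 -0.23]
```

View pics/w9.png

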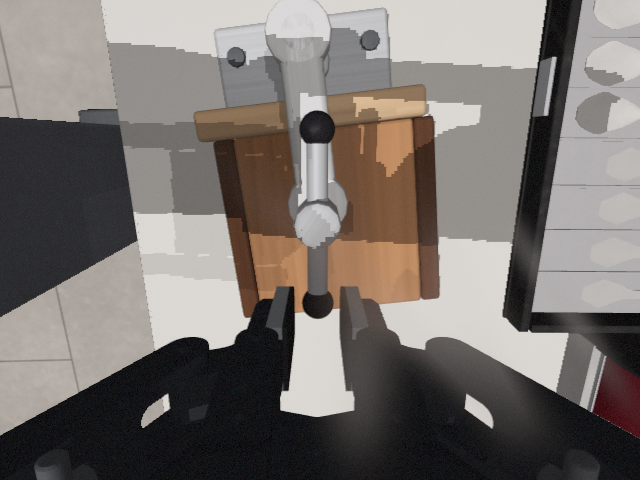

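Bar centred between the fingers (ball at (317,303)). Descend onto it.

Emit:
drive_tool(moves=[1.3,0,-0.1,0,0,0,1.3,0,-0.1,0,0,0,1.2,0,0,0,0,0,0.9,0,0,0,0,0,0,0,0,0,0,0])

```text
time: 9.62
tool_pos: [499.0, 18.3, 135.7]
tcp_rot: [-91.8, 89.8, 176.5]
ft_force: [-0.3, 0.7, 0.2]
finger_gap: 18.3
```

```bash
python3 - <<'E'
from h import *
to([498.5,17.9,135]);shot('wrist','w10')
E
```

```text
t 9.62 tcp [499.   18.3 135.7] zang -91.67 x [-0.004  0.    -1.   ] F [-0.3  0.7  0.2] T [-0.04 -0.05 -0.03] gap 18.3 q [ -3.8  -4.2 107.3  -0.   77.1  -2.1]
tool shift cm [ 0.07 -0.05  0.04]
```

View pics/w10.png

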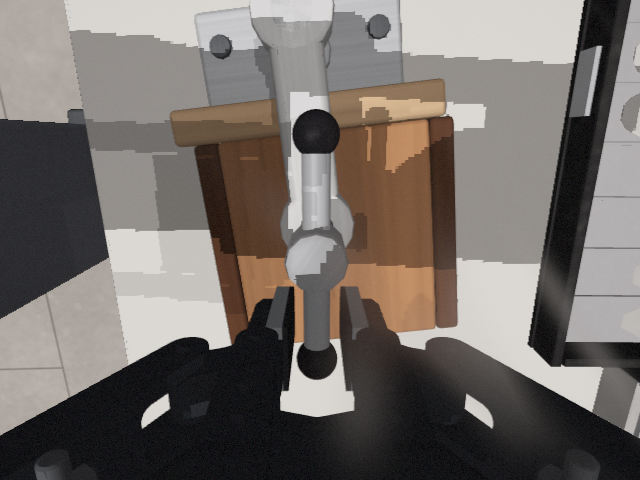

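Emit:
drive_tool(moves=[0.033,-0.25,-0.013,6,0,0,0.033,-0.25,-0.013,6,0,0,0.033,-0.25,-0.013,6,0,0,0.033,-0.25,-0.013,6,0,0,0.033,-0.25,-0.013,6,0,0,0.033,-0.25,-0.013,6,0,0,0.033,-0.25,-0.013,6,0,0,0.033,-0.25,-0.013,6,0,0])

```text
time: 10.33
tool_pos: [483.9, 26.3, 136.9]
tcp_rot: [125.3, 89.8, -14.7]
ft_force: [0.9, -1.9, -0.3]
finger_gap: 17.5
```

```bash
cat >>h.py <<'E'
AX=np.array([499.1,41.9])
def rel():
    s,M=st();d=np.array([AX[0],AX[1],s['tool_pos'][2]])-s['tool_pos'];print('axis in tool frame mm',(M.T@d).round(1))
E
python3 - <<'E'
from h import *
rel();shot('wrist','w11')
E
```

```text
t 10.33 tcp [483.9  26.3 136.9] zang -139.97 x [ 0.003 -0.001 -1.   ] F [ 0.9 -1.9 -0.3] T [-0.34 -0.22  0.  ] gap 17.5 q [ -2.9  -7.  109.8  -0.   77.   47.1]
axis in tool frame mm [  0.   -2.2 -21.7]
```

View pics/w11.png

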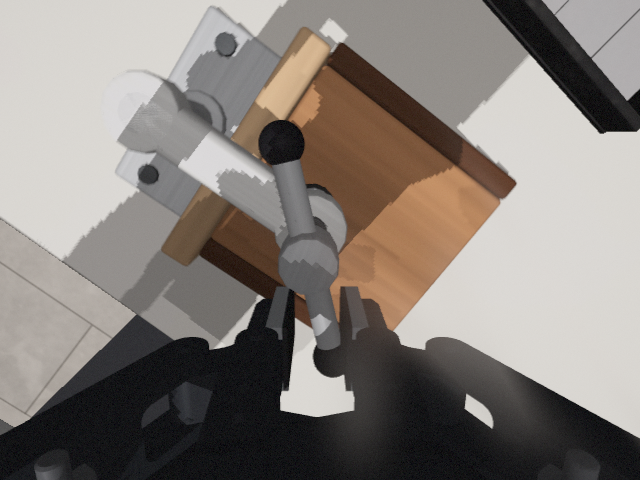

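Emit:
drive_tool(moves=[0.05,-0.27,0.01,6,0,0,0.05,-0.27,0.01,6,0,0,0.05,-0.27,0.01,6,0,0,0.05,-0.27,0.01,6,0,0,0.05,-0.27,0.01,6,0,0,0.05,-0.26,0.01,6,0,0,0.05,-0.26,0.01,6,0,0,0.05,-0.26,0.01,6,0,0,0,0,0,0,0,0])

```text
time: 11.13
tool_pos: [476.0, 46.0, 132.5]
tcp_rot: [179.4, 89.9, -8.4]
ft_force: [0.8, -1.1, 1.5]
finger_gap: 17.8
```

```bash
python3 - <<'E'
from h import *
rel();shot('wrist','w12')
E
```

```text
t 11.13 tcp [476.   46.  132.5] zang 172.2 x [ 0.002 -0.    -1.   ] F [ 0.8 -1.1  1.5] T [-0.15 -0.09 -0.02] gap 17.8 q [ -0.6  -7.8 111.   -0.   76.7  97.2]
axis in tool frame mm [  0.    0.9 -23.5]
```

View pics/w12.png

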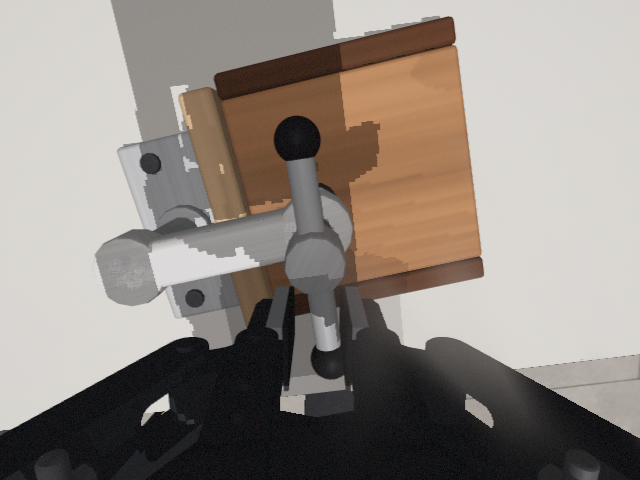

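Emit:
drive_tool(moves=[0.035,-0.25,-0.013,6,0,0,0.035,-0.25,-0.013,6,0,0,0.035,-0.25,-0.013,6,0,0,0.035,-0.25,-0.013,6,0,0,0.035,-0.25,-0.013,6,0,0,0.035,-0.25,-0.013,6,0,0,0,0,0,0,0,0])

```text
time: 11.77
tool_pos: [481.8, 59.2, 129.7]
tcp_rot: [-145.4, 90.0, -9.1]
ft_force: [0.1, -1.1, 1.1]
finger_gap: 18.3
```

```bash
python3 - <<'E'
from h import *
rel();shot('wrist','w13')
E
```

```text
t 11.77 tcp [481.8  59.2 129.7] zang 136.33 x [ 0. -0. -1.] F [ 0.1 -1.1  1.1] T [-0.1   0.08  0.04] gap 18.3 q [  1.   -6.3 110.   -0.   76.3 134.6]
axis in tool frame mm [  0.    0.6 -24.5]
```

View pics/w13.png

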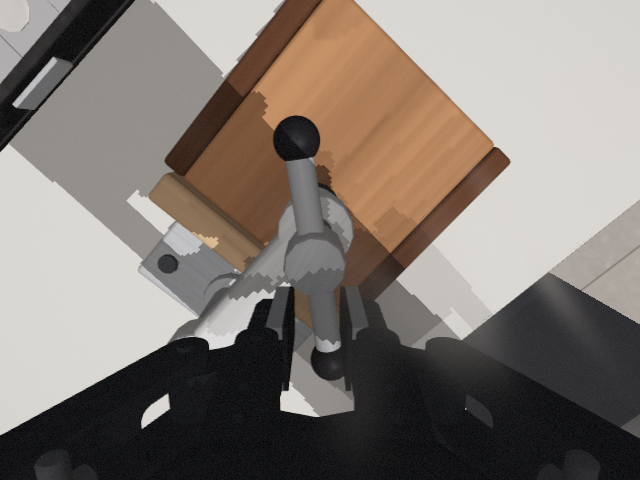

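```bash
python3 - <<'E'
from h import *
a=atz('w13',297,139,138);b=atz('w13',328,362,138);ang=np.degrees(np.arctan2(*(b-a)[1::-1]));print(a,b,(a+b)/2,np.linalg.norm(a-b),ang,'tbar',360-(ang-4.9), dep('w13',315,255))
E
```

```text
[532.97686231  17.27306966 138.        ] [464.26169052  67.65727588 138.        ] [498.61927642  42.46517277 138.        ] 85.20764678514294 143.74991448495385 tbar 221.15008551504616 [502.20457114  38.28669095 150.78198901]
```

Emit:
drive_tool(moves=[-1.0,0,0,0,0,0,-1.5,0,0,0,0,0,-1.5,0,0,0,0,0,0,0.3,-0.02,-7,0,0,0,0.3,-0.02,-7,0,0,0,0.3,-0.02,-7,0,0,0,0.3,-0.02,-7,0,0,0,0.3,-0.02,-7,0,0,0,0.3,-0.02,-7,0,0,0,0.3,-0.02,-7,0,0,0,0.3,-0.02,-7,0,0,0,0.3,-0.02,-7,0,0,0,0.3,-0.02,-7,0,0,0,0.3,-0.02,-7,0,0,0,0.3,-0.02,-7,0,0,0,0.3,-0.02,-7,0,0,0,0,0,0,0,0])

```text
time: 13.23
tool_pos: [483.3, 23.8, 170.3]
tcp_rot: [131.3, 89.9, -0.8]
ft_force: [-0.2, -0.9, -0.4]
finger_gap: 17.9
```

```bash
python3 - <<'E'
from h import *
rel()
E
```

```text
t 13.23 tcp [483.3  23.8 170.3] zang -132.09 x [ 0.001 -0.    -1.   ] F [-0.2 -0.9 -0.4] T [ 0.02  0.   -0.04] gap 17.9 q [ -3.3  -8.7 107.8   0.   80.9  38.8]
axis in tool frame mm [  0.   -0.4 -24. ]
```

Emit:
drive_tool(moves=[0,0.29,-0.02,-6.9,0,0,0,0.29,-0.02,-6.9,0,0,0,0.29,-0.02,-6.9,0,0,0,0.29,-0.02,-6.9,0,0,0,0.29,-0.02,-6.9,0,0,0,0.29,-0.02,-6.9,0,0,0,0.29,-0.02,-6.9,0,0,0,0.29,-0.02,-6.9,0,0,0,0.29,-0.02,-6.9,0,0,0,0.29,-0.02,-6.9,0,0,0,0.29,-0.02,-6.9,0,0,0,0.29,-0.02,-6.9,0,0,0,0.29,-0.02,-6.9,0,0,0,0.29,-0.02,-6.9,0,0,0,0,0,0,0,0])

```text
time: 14.48
tool_pos: [519.0, 28.4, 170.0]
tcp_rot: [75.3, 90.0, 39.5]
ft_force: [-0.1, 0.2, 0.1]
finger_gap: 18.2
```

```bash
python3 - <<'E'
from h import *
rel();shot('wrist','w14')
E
```

```text
t 14.48 tcp [519.   28.4 170. ] zang -35.79 x [ 0.  0. -1.] F [-0.1  0.2  0.1] T [ 0.02  0.05 -0.03] gap 18.2 q [ -2.5  -2.9 102.4   0.   80.5 -56.7]
axis in tool frame mm [ -0.   -0.7 -24. ]
```

View pics/w14.png

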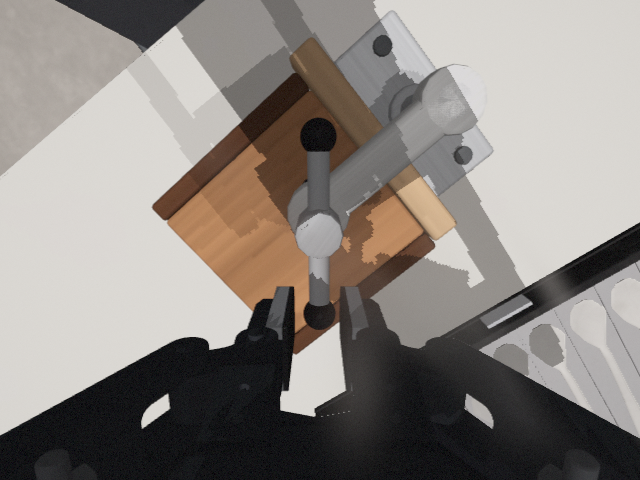

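```bash
python3 - <<'E'
from h import *
a=atz('w14',318,136,138);b=atz('w14',319,314,138);ang=np.degrees(np.arctan2(*(a-b)[1::-1]));print((a+b)/2,np.linalg.norm(a-b),ang,'tbar',360-(ang-4.9), dep('w14',318,235))
E
```

```text
[498.86546865  41.86403673 138.        ] 84.50333503863466 144.56218398088495 tbar 220.33781601911505 [498.13706427  42.02248191 149.38765367]
```

Emit:
drive_tool(moves=[1.2,0,0,0,0,0,1.2,0,0,0,0,0,1.2,0,0,0,0,0,0.5,0,0,0,0,0,0,0,0,0,0,0])

```text
time: 14.95
tool_pos: [516.8, 28.0, 125.5]
tcp_rot: [-146.3, 89.7, 177.6]
ft_force: [-0.7, -0.1, -0.0]
finger_gap: 18.3
```

```bash
python3 - <<'E'
from h import *
rel();shot('wrist','w15')
E
```

```text
t 14.95 tcp [516.8  28.  125.5] zang -36.14 x [-0.005  0.    -1.   ] F [-0.7 -0.1 -0. ] T [-0.03 -0.    0.04] gap 18.3 q [ -2.6  -0.6 105.   -0.   75.9 -56.4]
axis in tool frame mm [  0.1   0.8 -22.5]
```

View pics/w15.png

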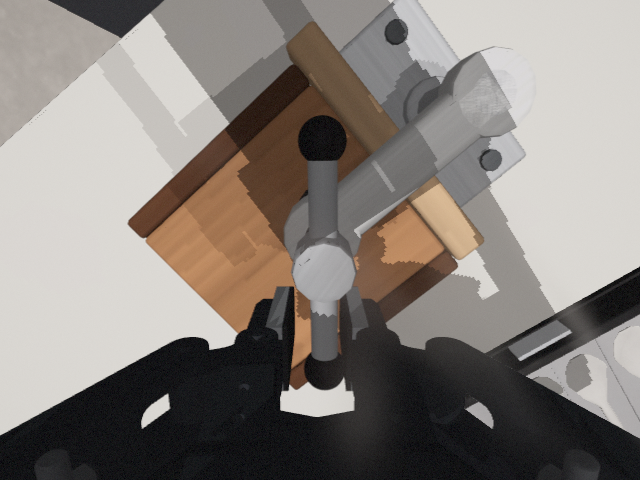

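Emit:
drive_tool(moves=[0.033,-0.25,-0.003,6,0,0,0.033,-0.25,-0.003,6,0,0,0.033,-0.25,-0.003,6,0,0,0.033,-0.25,-0.003,6,0,0,0.033,-0.25,-0.003,6,0,0,0.033,-0.25,-0.013,6,0,0,0.033,-0.25,-0.013,6,0,0,0.033,-0.25,-0.013,6,0,0,0.033,-0.25,-0.013,6,0,0,0.033,-0.25,-0.013,6,0,0,0.033,-0.25,-0.013,6,0,0,0.033,-0.25,-0.013,6,0,0,0,0,0,0,0,0])

```text
time: 16.08
tool_pos: [492.6, 19.5, 124.8]
tcp_rot: [147.3, 89.9, 38.9]
ft_force: [1.9, 2.7, -1.3]
finger_gap: 18.0
```

```bash
python3 - <<'E'
from h import *
rel();shot('wrist','w16');shot('side','s16');crop('s16',260,200,120,100,6,'s16c')
E
```

```text
t 16.08 tcp [492.6  19.5 124.8] zang -108.37 x [ 0.001  0.001 -1.   ] F [ 1.9  2.7 -1.3] T [ 0.42 -0.21  0.03] gap 18.0 q [-3.700e+00 -4.800e+00  1.091e+02  1.000e-01  7.570e+01  1.460e+01]
axis in tool frame mm [  0.   -0.9 -23.3]
```

View pics/w16.png

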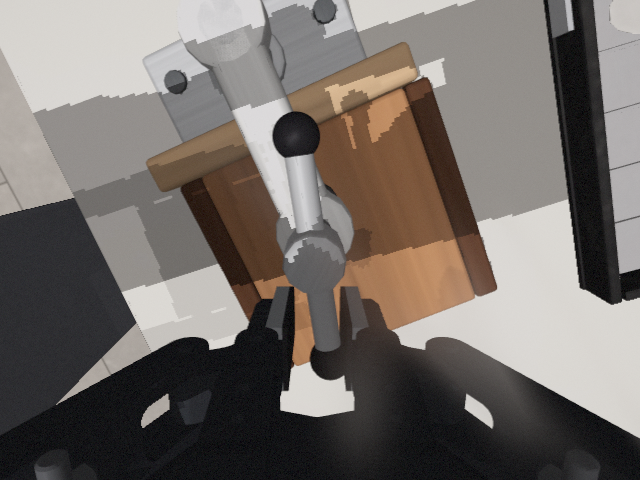

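View pics/s16c.png

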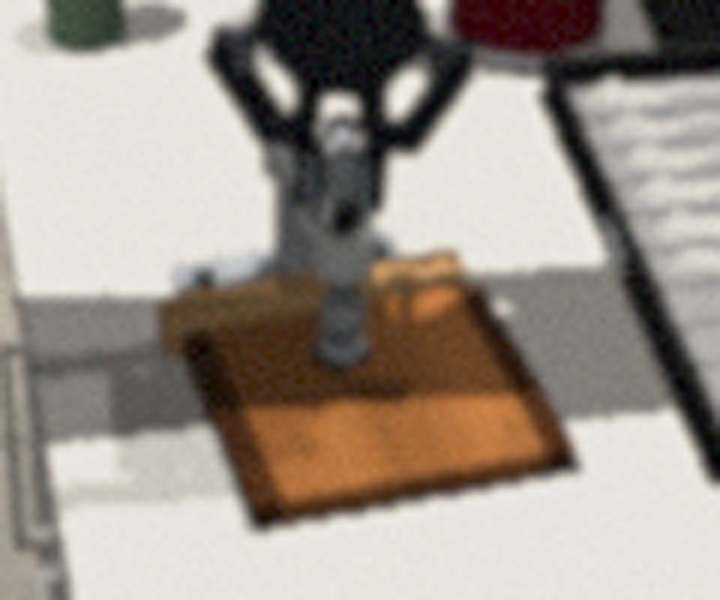

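```bash
python3 - <<'E'
from h import *
for h in(134,135): 
    a=atz('w16',296,135,h);b=atz('w16',329,360,h);ang=np.degrees(np.arctan2(*(a-b)[1::-1]));print((a+b)/2,np.linalg.norm(a-b),ang,'tbar',360-(ang-4.9))
print(dep('w16',315,262))
E
```

```text
[498.499521    41.74080638 134.        ] 85.12335575071039 79.47991427385169 tbar 285.42008572614833
[498.60228913  42.0296211  135.        ] 84.48463133553535 79.47991427385172 tbar 285.4200857261483
[499.61655173  43.59595128 147.22549969]
```

Emit:
drive_tool(moves=[0.035,-0.27,-0.013,6.4,0,0,0.035,-0.27,-0.013,6.4,0,0,0.035,-0.27,-0.013,6.4,0,0,0.035,-0.27,-0.013,6.4,0,0,0.035,-0.27,-0.013,6.4,0,0,0.035,-0.27,-0.013,6.4,0,0,0,0,0,0,0,0])

```text
time: 16.77
tool_pos: [480.2, 28.3, 122.9]
tcp_rot: [122.6, 89.9, -24.0]
ft_force: [2.7, -0.1, -1.1]
finger_gap: 17.8
```

```bash
python3 - <<'E'
from h import *
rel();shot('wrist','w17')
E
```

```text
t 16.77 tcp [480.2  28.3 122.9] zang -146.6 x [ 0.001 -0.001 -1.   ] F [ 2.7 -0.1 -1.1] T [ 0.04 -0.34  0.03] gap 17.8 q [ -2.7  -6.7 111.1  -0.   75.5  53.9]
axis in tool frame mm [  0.   -0.9 -23.3]
```

View pics/w17.png

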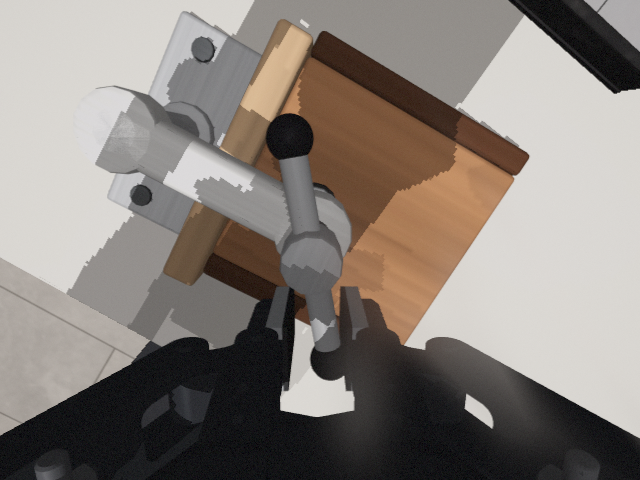

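```bash
python3 - <<'E'
from h import *
for h in(132,133): 
    a=atz('w17',290,136,h);b=atz('w17',329,361,h);ang=np.degrees(np.arctan2(*(a-b)[1::-1]));print((a+b)/2,np.linalg.norm(a-b),ang,'tbar',360-(ang-4.9))
E
```

```text
[498.43975902  41.88531461 132.        ] 85.55502853539022 42.566673321307405 tbar 322.3333266786926
[498.70563093  42.04383428 133.        ] 84.91322973364889 42.56667332130741 tbar 322.3333266786926
```

Good (target 324°). Free the fork and lift away.

Emit:
drive_tool(moves=[0,0.25,-0.013,-6,0,0,0,0.05,0,-1,0,0,-1.2,0,0,0,0,0,-1.5,0,0,0,0,0,-2.0,0,0,0,0,0,-2.5,0,0,0,0,0,-3.0,0,0,0,0,0,0,0,3.5,0,0,0,0,0,3.5,0,0,0,0,0,0,0,0,0])

```text
time: 17.65
tool_pos: [425.4, -21.8, 225.5]
tcp_rot: [27.4, 89.9, -112.2]
ft_force: [-1.2, 0.3, -0.6]
finger_gap: 17.8
```

```bash
python3 - <<'E'
from h import *
rel();shot('wrist','w18');shot('top','t18');shot('side','s18');crop('s18',270,200,90,80,8,'s18c');crop('t18',255,200,110,80,7,'t18c')
E
```

```text
t 17.65 tcp [425.4 -21.8 225.5] zang -139.55 x [-0.001 -0.002 -1.   ] F [-1.2  0.3 -0.6] T [ 0.01 -0.    0.02] gap 17.8 q [-9.700e+00 -2.040e+01  1.117e+02 -1.000e-01  8.880e+01  3.980e+01]
axis in tool frame mm [ -0.2  -0.6 -97.4]
```

View pics/w18.png

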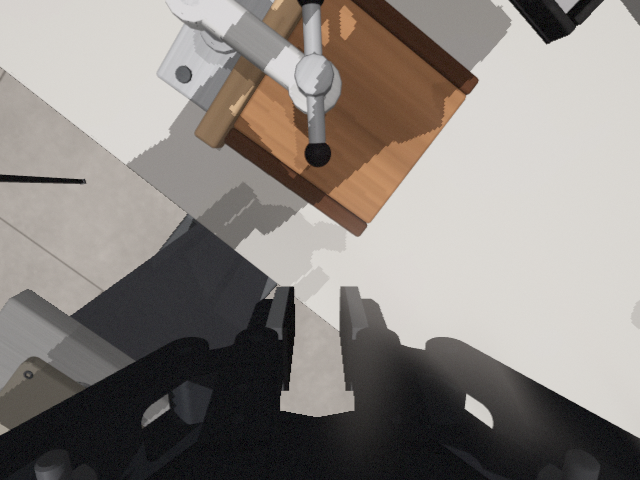

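View pics/t18c.png

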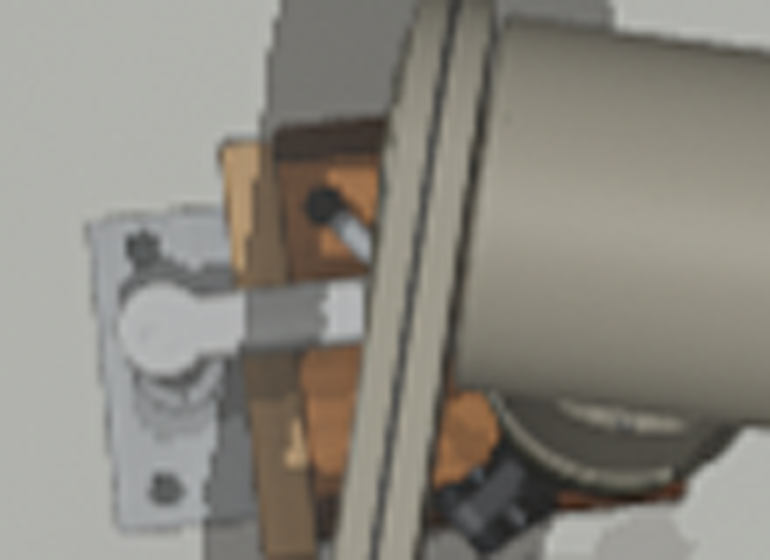

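View pics/s18c.png

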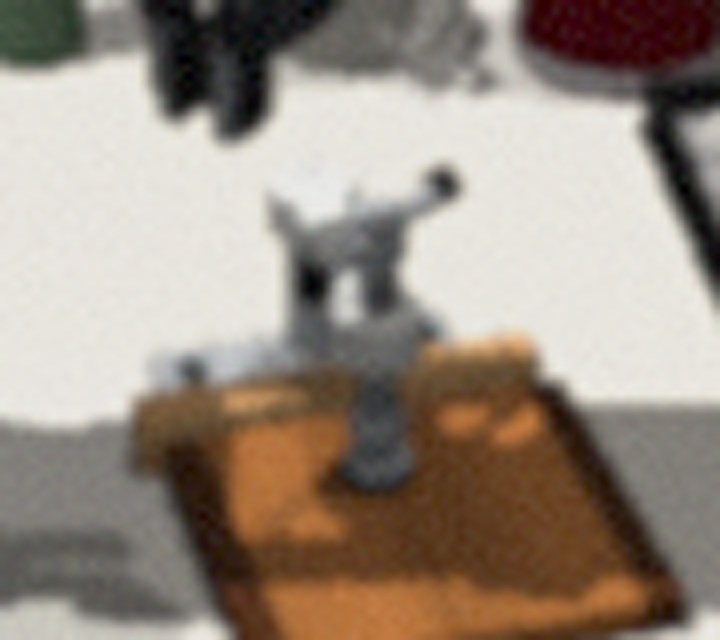

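```bash
python3 - <<'E'
from h import *
z=np.load('/tmp/w18.npz')
print(np.median([dep('w18',u,v)[2] for u in range(309,321) for v in range(66,80)]),'board',np.median([dep('w18',u,v)[2] for u in range(400,420) for v in range(100,120)]),'table',np.median([dep('w18',u,v)[2] for u in range(500,540) for v in range(100,140)]))
a=atz('w18',310,-5,132);b=atz('w18',317,153,132);ang=np.degrees(np.arctan2(*(a-b)[1::-1]))
h=atz('w18',314,72,144);print(h,b,'tbar',360-(np.degrees(np.arctan2(*(h-b)[1::-1]))-4.9))
c=[stand(atz('w18',*p,20)) for p in((232,131),(364,235),(478,80))];print(np.round(c,1))
crop('w18',180,0,320,250,2.4,'w18c')
E
```

```text
144.0351953877731 board 19.963264520474638 table -0.11336926748873566
[499.82220065  42.61588636 144.        ] [468.30540339  13.62053318 132.        ] tbar 322.2860427872886
[[ -63.3   -3.5]
 [ -70.5 -152.8]
 [  91.5 -149. ]]
```

View pics/w18c.png

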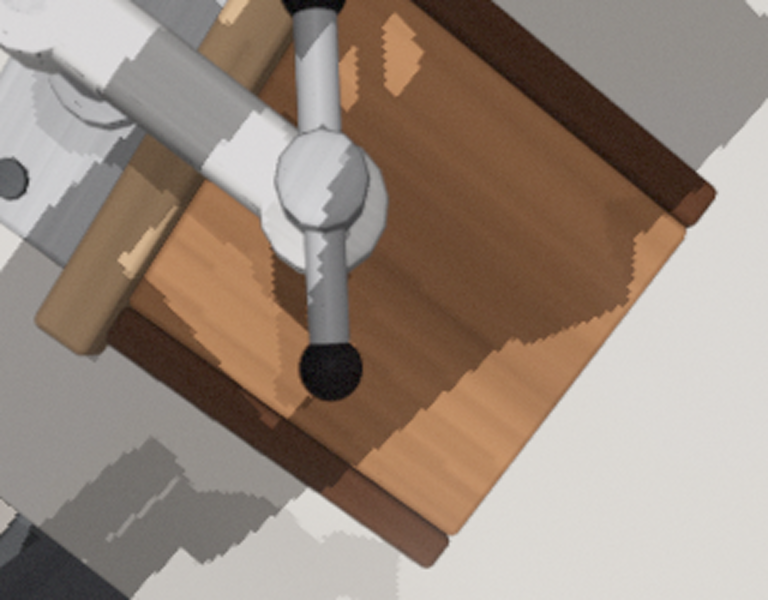

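```bash
python3 - <<'E'
from h import *
print(r.hand_in());st()
E
```

```text
the job is handed in; nothing more can be done
None
the job is handed in; nothing more can be done
```

I pushed the board flush against the fence, turned the T-bar clockwise about a quarter turn past touch, and handed the job in at about 18 s. The system gives no verdict, so success rests on the checks below.

- **Board:** I pushed its back edge with the open fingertips. That squared it to the fence, and I stopped when the push force rose to about 14 N. Just after the push it measured about 9 mm off centre along the fence, with its origin about 75.5 mm in front of the fence. It was square within about 0.7°, and its top stood at 20 mm in the last check, so it lies flat.
- **Clamp:** I turned the bar in two strokes, with the fingers straddling it loosely. The last bar angle was about 322°, against 234° at touch and a target of 324°. The hub-top height of 144.0 mm independently gives about 323°, so the foot should be pushed in about 4.9 mm. The bar never went past that angle, and the tool is now clear of it.
- **Disagreements:** Two earlier hub-height readings, taken mid-turn, differed from the bar angle by up to 20°; the final pair agreed. The fence's front face differed by about 2–3 mm between cameras, about the stated calibration error. The last pictures still show the board flush against the fence.
- **Not measured:** I could not read the foot's compression or contact force directly. I also did not re-measure the mug, candle and pepper shaker, but my moves stayed well away from all three.

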